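Set the stop on the slate gauge and slide a slate up to it

ROBOT

A 7-joint arm with a two-finger parallel gripper is mounted at the origin on the work surface. World frame = base frame: x ahead of the robot, y to its left, z up, the work surface at z = 0. Lengths are in m, angles in rad, forces in N, time in s.
With the tool pointing down it reaches from about 0.4 to 0.9 m from the base axis. Payload 5.5 kg.
Tool frame: the origin (TCP) lies midway between the tips of the shut fingers; the grasp point (between the pads) lies 19 mm behind it (manip.grip_depth is the distance from the TCP to the grasp point, in m); z points along the fingers, x is the direction in which the jaws open and shut, and the axes are right-handed (so a half turn about z gives the same grasp; the last joint's range is limited). The gripper opens to 92 mm and grips with 3 to 60 N. Pads are 19 mm wide; open, the fingers measure 130 mm over their backs; the gripper's body (75 mm by 190 mm) begins 47 mm behind the grasp point.
Start: joints at [-1.074, 0.501, -0.427, 1.55, 0.221, 1.138, -0.21], TCP at [0.151, 0.632, 0.206] pointing down, gripper open.
Joint ranges: [-2.88, 2.88], [-0.31, 2.03], [-1.54, 1.56], [0.2, 2.42], [-1.41, 4.55], [0.19, 2.02], [-2.57, 2.57]. Speed limits (rad/s): [2.57, 2.57, 3.14, 3.14, 3.14, 3.14, 3.14].

INTERFACE

Orientations are given as a unit quaternion [x, y, z, w].
In Python, from bench import manip, effector, viewer gives the robot as it stands. Calls block until the motion is done:
- manip.move_pose(position, orientation): joint-space move of the TCP to a pose.
- manip.servo_line(position, ori=None, vel=0.15): straight line of the TCP; ori=None keeps the orientation; vel is the mean speed in m/s.
- manip.movej(angles): joint-space move.
- effector.open_jaws() and effector.close(f_grip=None): open the fingers fully, or close them until they stop; f_grip is the grip in N (None keeps the last).
- manip.sleep(seconds).
- manip.solve_ik(position, orientation): joint angles nearest the present ones, or None.
- viewer.get_image(name): name is "scene" or "top" or "wrist"; returns the picture (420x560x3 uint8, red, green, blue); there is no depth.
- viewer.get_calibration(name): a dict with "vfov" (degrees; the focal length in pixels is half the picture's height over the tangent of half this angle, whatever the lens; pixels are square), "cx", "cy" (the principal point, pixels), "eye" and "attitude" of the camera in the world. Camera axes: x right, y down, z forward; pixel columns grow to the right and rows downward; lengths in m; the calibration is good to about 2 mm. A picture is of the moment at which its call begins: read the wrist's pose just before it. get_calibration takes no time and is no camera call; for the wrist camera it gives the pose at the moment of the call.
A pose or a line that the arm cannot do raises manip.PlanningError and nothing moves.
- manip.hand_in(): hands the job in, once; it reports no verdict.
Readings, each from a call of its own:
- manip.current_clock(): time.
- manip.current_q(): joint angles.
- manip.current_joint_velocities(): joint speeds.
- manip.current_tau(): joint torques, N m.
- manip.current_tool_pos(): TCP position.
- manip.current_tcp_rot(): TCP orientation.
- manip.current_force(): force on the tool from outside, world axes, zero at the start.
- manip.current_wrist_torque(): the same for the moment, N m.
- manip.current_finger_gap(): finger opening in m.
Only numpy, scipy, OpenCV 4.12 (cv2) and the standard library are available. Lean on these libraries where they do the work, as an engineer would, in place of code of your own. Each camera call takes 0.05 s, during which the arm holds its last target.

TASK

Slide the blue stop carriage onto the steel dovetail rail from the rail's open end and push it fully home against the red end stop, then turn its orange clamp knob clockwise a quarter turn until it stops. After that slide the top slate of the stack sideways, without lifting it, onto the wooden bed until it lies flat and square against the carriage's fence. Leave the other slates where they are and do not disturb the other things on the bench.

Things in the scene. Friction and masses are not known exactly. Their poses are not given: they have to be found in the camera images.
- gauge: Slate gauge, fixed: plywood board 10 mm thick; origin on the bench under the rail's centre line; x runs along the rail to the red stop, y to the bed, z up. In its frame (mm): board x -170 to 150, y -50 to 292; red end stop block x 100 to 114, y -34 to 34, z 10 to 40. The slate stack stands on the board near x 40, y 222.
- rail_end (a point): Middle of the open end of the steel dovetail rail's foot: (-60, 0, 10) mm in the gauge's frame, same axes. The rail runs 160 mm from here in +x to the red stop; 18 high, 28 wide at the foot, 40 at the top. Its first 25 mm is a lead-in nose, 5 narrower each side and 4 lower at the very end. The 110 mm of board before it (-x) is bare: room to set the carriage down.
- bed (a point): Centre of the top of the wooden slate bed, (40, 103, 28.5) mm in the gauge's frame, same axes; the bed is 200 mm along x, 114 mm along y (gauge y 46 to 160), between rail and stack. Its top is 1.5 mm below the underside of the top slate.
- carriage: Loose stop carriage, about 0.65 kg; origin at the middle of its underside, x along the rail like the gauge's x, z up. Blue saddle (mm): x -45 to 45, y -36 to 36, z 0 to 31; its dovetail groove, open at both ends, has 1.5 clearance each side, 2 above. Its underside slides on the board. Home: x 55, y 0, z 10 in the gauge's frame. Blue lug with the knob y -36 to -95, z 6 to 22. Starts right of the gauge.
- handle (a point): Centre of the carriage's black upright handle block, at (0, 0, 60) mm in the carriage's frame, same axes: 40 mm along x, 20 mm along y, 59 mm high (z 31 to 90).
- fence (a point): Centre of the outer face of the carriage's aluminium fence, at (0, 38, 25) mm in the carriage's frame, same axes; the plate is 90 mm long along x, z 0 to 50. The slate is to lie against this face.
- clamp_knob (a joint): Angle of the orange clamp knob (rad) about a vertical axis at x 0, y -75 mm in the carriage's frame; it grows clockwise seen from above. 0: loose, bar along the carriage's y, across the rail; 1.57: tight, at its stop, bar along the rail. It starts at 0.15 to 0.45, turns with a friction of 0.12 N m and stays where it is left.
- knob_grip (a point): Centre of the knob's grip bar, on its axis: (0, -75, 57) mm in the carriage's frame. The bar is 46 mm long along this point's own y, 14 mm thick along its x, and 24 mm high, from 12 below to 12 above this point; it turns with the knob. A white line runs along its top.
- slate_top: Top slate of the stack, loose, grey, 160 mm (x) by 110 mm (y) by 10 mm thick, about 0.4 kg; origin at the centre of its underside, 30 mm above the bench at the start. Its long sides lie nearly along the rail (up to 0.05 rad askew). Against the fence its centre is at y 93 mm in the gauge's frame.
- slate_mid: The second slate, same size, directly under the top one; underside 20 mm above the bench. It cannot move far towards the bed, whose side wall stops it; it must stay.
- slate_low: The lowest slate, same size, lying on the board (underside 10 mm above the bench); it must stay.
- hammer: bystander: a 280 mm hammer lying left of the gauge
- mug: bystander: a blue mug, 95 mm tall, left of the gauge
- brush: bystander: a brush lying to the right of the rail's far end
- offcut: bystander: a wooden offcut 130 by 45 by 30 mm, at the right edge of the bench

How it is judged:
By the outcome, as a careful person would: the job done as asked, in the order asked, and still so for the second after the job is handed in, with the robot touching nothing.
It also fails if it takes over 67 s, if anything falls off the work surface, if the arm or the gripper's body presses on something with over 40 N, if the wrist force passes 120 N, or if a joint passes its speed limit or range.

## Working session

There is one attempt and no reset: what is moved stays moved. The work goes in short steps, each a Python script; the robot and the scene stay as the last script left them, time stands still between calls to the robot, and variables do not carry over. Pictures are saved under pics/ and viewed, and the job is handed in when it is done.

```bash
ls; mkdir -p pics
python3 - <<'E'
from bench import manip, effector, viewer
import cv2
print(manip.current_clock())
for n in ["scene","top","wrist"]:
    c=viewer.get_calibration(n); print(n,c)
    im=viewer.get_image(n); cv2.imwrite(f"pics/a_{n}.png",im[:,:,::-1])
print(manip.current_clock(), manip.current_tool_pos(), manip.current_tcp_rot())
E
```

```text
pics
0.0
scene {'vfov': 49.853386149955796, 'cx': 277.7492205089411, 'cy': 211.79691928018727, 'eye': array([1.27842254, 0.5366371 , 0.93508758]), 'attitude': array([ 0.42917781,  0.81330296, -0.35077683, -0.17691895])}
top {'vfov': 44.743472631072706, 'cx': 280.58324497185686, 'cy': 204.0069439376374, 'eye': array([ 0.3261839 , -0.00655784,  1.88338065]), 'attitude': array([-0.70391206,  0.70835155, -0.03548528,  0.03855751])}
wrist {'vfov': 68.04006670253555, 'cx': 280.4922464552949, 'cy': 210.3631529301014, 'eye': array([0.07314191, 0.6502251 , 0.38306878]), 'attitude': array([0.77613675, 0.61246068, 0.09177834, 0.11866081])}
0.15 [0.15045385 0.63175617 0.20563947] [ 7.84729309e-01  6.19838165e-01 -6.06833758e-04  4.39564152e-04]
```

View pics/a_scene.png

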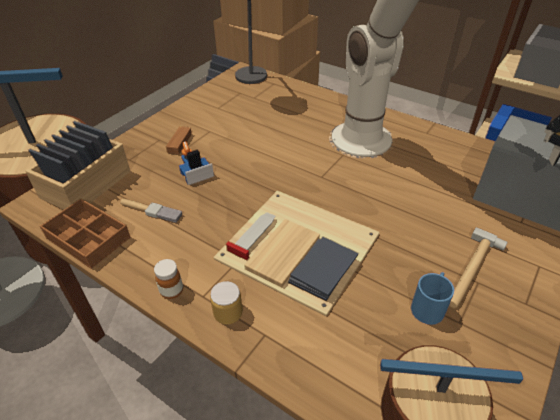

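View pics/a_top.png

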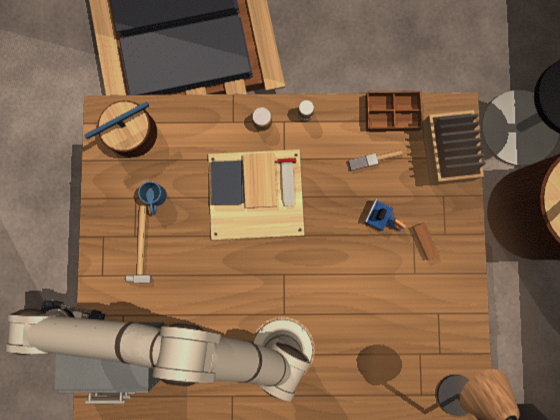

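View pics/a_wrist.png

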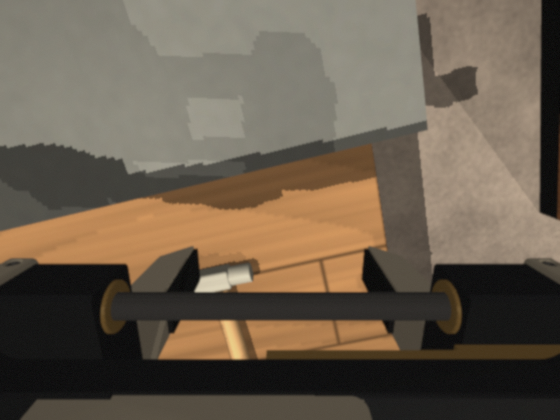

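```bash
cat > h.py <<'E'
import numpy as np, cv2
from scipy.spatial.transform import Rotation as R
from bench import manip, effector, viewer
def ray(c,u,v):
    f=210/np.tan(np.radians(c['vfov'])/2)
    d=R.from_quat(c['attitude']).apply([(u-c['cx'])/f,(v-c['cy'])/f,1.0]); return np.array(c['eye']),d
def onz(c,u,v,z):
    e,d=ray(c,u,v); return e+d*(z-e[2])/d[2]
def proj(c,p):
    f=210/np.tan(np.radians(c['vfov'])/2)
    q=R.from_quat(c['attitude']).inv().apply(np.array(p)-c['eye']); return np.array([c['cx']+f*q[0]/q[2],c['cy']+f*q[1]/q[2]])
def down(jx):  # tool down, jaw axis (tool x) at world yaw jx
    x=np.array([np.cos(jx),np.sin(jx),0]); z=np.array([0,0,-1.]); y=np.cross(z,x)
    return R.from_matrix(np.c_[x,y,z]).as_quat()
E
python3 - <<'E'
from h import *
c=viewer.get_calibration('top')
for n,p,z in [('tl',(208,153),.01),('tr',(300,150),.01),('br',(303,237),.01),('bl',(211,239),.01),('car',(381,215),.03),('knob',(402,226),.06),('handle',(380,213),.09)]:
    print(n,onz(c,*p,z).round(3))
t=cv2.imread('pics/a_top.png'); 
cv2.imwrite('pics/b.png',cv2.resize(t[130:260,190:450],None,fx=3,fy=3,interpolation=cv2.INTER_CUBIC))
# candidate view poses
q0=manip.current_tcp_rot(); print(R.from_quat(q0).as_matrix().round(2))
cw=viewer.get_calibration('wrist'); T=R.from_quat(q0)
print('cam in tool',T.inv().apply(cw['eye']-manip.current_tool_pos()), (T.inv()*R.from_quat(cw['attitude'])).as_matrix().round(2))
for jx in [np.pi/2,0,-np.pi/2]:
  for p in [(.5,-.3,.3),(.45,-.25,.3),(.5,.1,.35)]:
    print(jx,p,manip.solve_ik(p,down(jx)))
E
```

```text
tl [0.716 0.271 0.01 ]
tr [ 0.725 -0.073  0.01 ]
br [ 0.401 -0.08   0.01 ]
bl [0.396 0.257 0.01 ]
car [ 0.478 -0.364  0.03 ]
knob [ 0.436 -0.433  0.06 ]
handle [ 0.481 -0.35   0.09 ]
[[ 0.23  0.97 -0.  ]
 [ 0.97 -0.23 -0.  ]
 [-0.   -0.   -1.  ]]
cam in tool [-1.48888747e-04 -7.95106782e-02 -1.77557207e-01] [[ 1.   -0.   -0.  ]
 [ 0.    0.95  0.3 ]
 [ 0.   -0.3   0.95]]
1.5707963267948966 (0.5, -0.3, 0.3) [-0.13486375  0.34638981  0.81432283  1.64225166 -0.26177396  1.26654194
  2.29974815]
1.5707963267948966 (0.45, -0.25, 0.3) [-0.23621648  0.17486519  0.78855164  1.80084071 -0.13180598  1.21968292
  2.16101444]
1.5707963267948966 (0.5, 0.1, 0.35) [-0.17530973  0.10697785 -0.08177801  1.71136903  0.00899557  1.32361018
  1.31197296]
0 (0.5, -0.3, 0.3) [-0.10192762  0.33554662  0.76703858  1.64131939 -0.24216039  1.26293542
  0.7111928 ]
0 (0.45, -0.25, 0.3) [-0.1959985   0.16900357  0.74019364  1.79985766 -0.12114526  1.21879911
  0.57900307]
0 (0.5, 0.1, 0.35) [-0.3255491   0.10307688  0.08245378  1.71615654 -0.00874217  1.32271606
 -0.24138436]
-1.5707963267948966 (0.5, -0.3, 0.3) [-0.12401763  0.34265458  0.79861992  1.64194744 -0.25514689  1.26528272
 -0.8478421 ]
-1.5707963267948966 (0.45, -0.25, 0.3) [-0.19473109  0.16883327  0.73868024  1.79982611 -0.12082323  1.21877432
 -0.99213231]
-1.5707963267948966 (0.5, 0.1, 0.35) [-0.46347556  0.10174151  0.23319527  1.72047655 -0.02421754  1.32218018
 -1.79627946]
```

View pics/b.png

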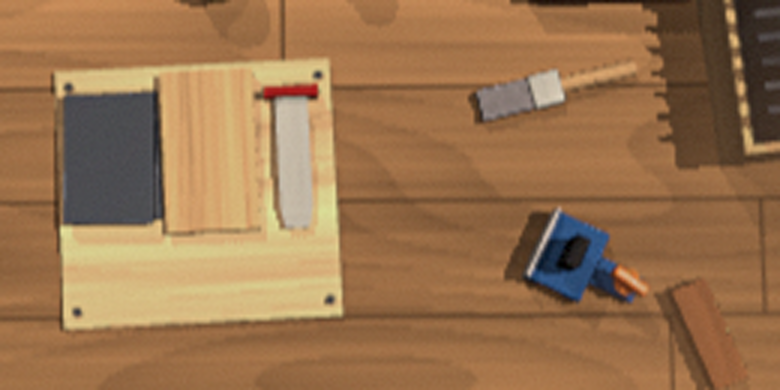

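Run:
```python
from h import *
import pickle
out={}
def snap(n):
    c=viewer.get_calibration('wrist'); im=viewer.get_image('wrist')
    cv2.imwrite(f'pics/{n}.png',im[:,:,::-1]); out[n]=c
manip.move_pose((.56,.07,.36),down(0)); print(manip.current_clock(), manip.current_q()); snap('w1')
manip.move_pose((.48,-.39,.24),down(0)); print(manip.current_clock(), manip.current_q()); snap('w2')
pickle.dump(out,open('cal1.pkl','wb'))
```

```text
2.675 [-0.27043093  0.20501356  0.11497436  1.5774563  -0.02433773  1.36119694
 -0.15012848]
4.4833 [ 0.29060146  0.40681617  0.46091712  1.62207012 -0.19449541  1.1580057
  0.79971793]
```

View pics/w1.png

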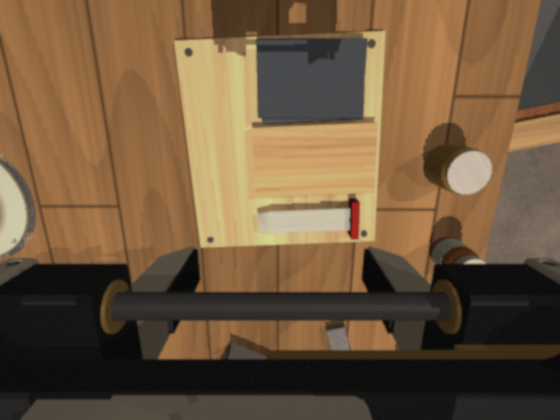

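View pics/w2.png

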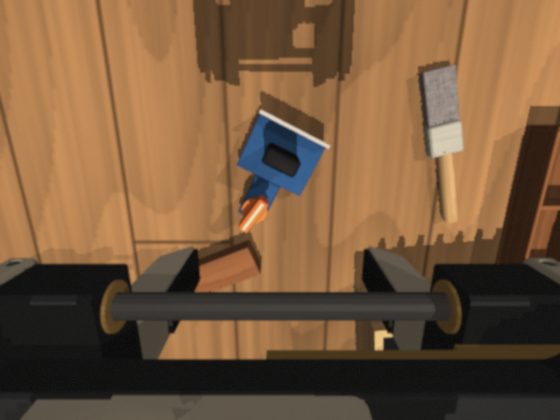

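Run:
```python
from h import *
a=cv2.imread('pics/w1.png'); b=cv2.imread('pics/w2.png')
cv2.imwrite('pics/w1z.png',cv2.resize(a[20:260,165:400],None,fx=2.5,fy=2.5,interpolation=cv2.INTER_CUBIC))
cv2.imwrite('pics/w2z.png',cv2.resize(b[100:240,220:340],None,fx=4,fy=4,interpolation=cv2.INTER_CUBIC))
```

```text
(no output)
```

View pics/w1z.png

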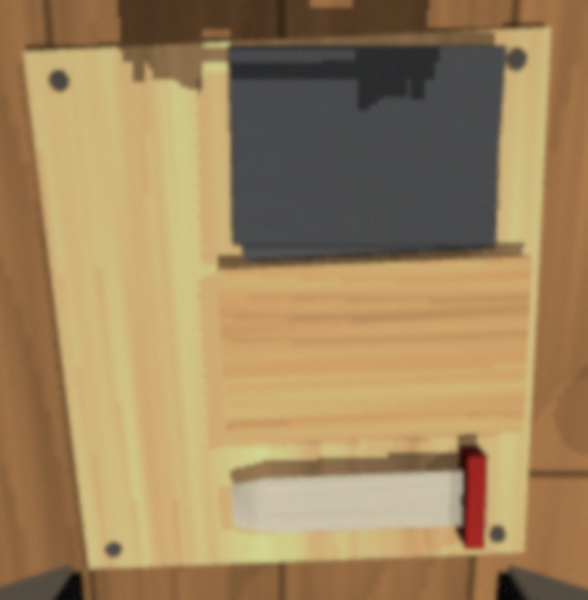

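View pics/w2z.png

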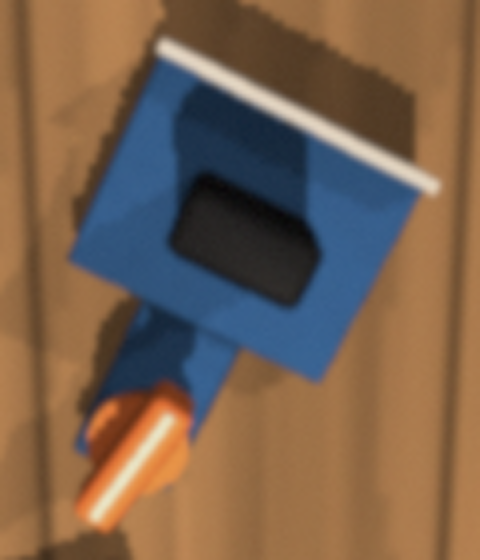

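Run:
```python
from h import *
import pickle
C=pickle.load(open('cal1.pkl','rb'))
def z1(u,v): return 165+(u+.5)/2.5-.5, 20+(v+.5)/2.5-.5
def z2(u,v): return 220+(u+.5)/4-.5, 100+(v+.5)/4-.5
def fit(G,W):
    G=np.array(G,float)[:,:2]/1000;W=np.array(W)[:,:2]
    g0=G.mean(0);w0=W.mean(0); U,S,V=np.linalg.svd((G-g0).T@(W-w0)); M=(U@V).T
    t=w0-M@g0; return t,np.arctan2(M[1,0],M[0,0]),((M@G.T).T+t-W)*1000
c=C['w1']
pts=[((25,47),(-170,292,10)),((549,27),(150,292,10)),((523,551),(150,-50,10)),((89,568),(-170,-50,10))]
W=[onz(c,*z1(*p),g[2]/1000) for p,g in pts]
t,th,r=fit([g for _,g in pts],W); print('gauge corners',t,th,r.round(1).tolist())
def loc(p,t,th): 
    d=(p[:2]-t)*1000; return (np.cos(th)*d[0]+np.sin(th)*d[1], -np.sin(th)*d[0]+np.cos(th)*d[1])
for n,p,z in [('rail end',(233,490),.024),('rail end b',(233,520),.024),('rail top y+ near stop',(463,470),.028),('rail y- near stop',(465,525),.028),('rail y+ at nose',(268,475),.028),('rail y- nose',(263,530),.028),('red tl',(463,450),.04),('red tr',(484,451),.04),('red br',(484,547),.04),('red bl',(466,547),.04),
  ('bed tl',(220,265),.0285),('bed bl',(222,447),.0285),('bed br',(530,436),.0285),('bed tr',(533,255),.0285),('sl tl',(230,47),.04),('sl tr',(505,46),.04),('sl br',(497,245),.04),('sl bl',(234,244),.04),('mid bl',(243,258),.03)]:
    print(n,np.round(loc(onz(c,*z1(*p),z),t,th),1))
c=C['w2']
pts=[((160,45),(-45,38,50)),((437,185),(45,38,50)),((70,260),(-45,-36,31)),((320,382),(45,-36,31))]
W=[onz(c,*z2(*p),g[2]/1000) for p,g in pts]
t,th,r=fit([g for _,g in pts],W); print('car',t,th,r.round(1).tolist())
for n,p,z in [('h1',(203,178),.09),('h2',(317,230),.09),('h3',(292,307),.09),('h4',(172,243),.09),('k1',(172,415),.069),('k2',(97,520),.069)]:
    print(n,np.round(loc(onz(c,*z2(*p),z),t,th),1))
```

```text
gauge corners [ 0.57972885 -0.02597277] 0.04033664090361136 [[-1.6, -0.9], [1.8, 0.9], [0.5, -0.6], [-0.7, 0.6]]
rail end [-58.3  10.3]
rail end b [-59.7 -11.9]
rail top y+ near stop [100.1  19.9]
rail y- near stop [102.6 -20.4]
rail y+ at nose [-33.3  21.5]
rail y- nose [-38.7 -18.6]
red tl [97.1 37.5]
red tr [111.   36.3]
red br [113.4 -32.4]
red bl [101.  -31.9]
bed tl [-57.  161.5]
bed bl [-63.5  42.7]
bed br [144.4  42.3]
bed tr [140.1 159.9]
sl tl [-42.4 281.7]
sl tr [114.5 276. ]
sl br [114.3 167.1]
sl bl [-46.6 174. ]
mid bl [-42.2 165.2]
car [ 0.48265808 -0.35780601] -0.45489477748357215 [[0.2, 1.7], [1.2, 0.9], [-1.9, -1.1], [0.4, -1.5]]
h1 [-18.2  12.3]
h2 [14.4 13.4]
h3 [17.7 -7.7]
h4 [-18.3  -6.4]
k1 [  3.3 -54.9]
k2 [ -3.  -94.3]
```

```bash
cat >> h.py <<'E'
GT=np.array([.57973,-.02597]); GTH=.0403
def g2w(x,y,t=None,th=None):
    t=GT if t is None else t; th=GTH if th is None else th
    c,s=np.cos(th),np.sin(th); return np.array([t[0]+(c*x-s*y)/1000,t[1]+(s*x+c*y)/1000])
def st(n=''):
    f=R.from_euler('z',-GTH).apply(manip.current_force())
    p=manip.current_tool_pos(); d=R.from_euler('z',-GTH).apply(p-np.r_[GT,0])*1000
    print(n,'t%.2f'%manip.current_clock(),'g',d.round(1),'F',f.round(1),'T',np.round(manip.current_wrist_torque(),2),'gap %.1f'%(1000*manip.current_finger_gap()),flush=True)
    return d,f
E
python3 - <<'E'
from h import *
ct=np.array([.48266,-.35781]); ch=-.455
xy=g2w(-.5,1.5,ct,ch)
o=down(ch)
manip.move_pose((*xy,.13),o); st()
manip.servo_line((*xy,.046),vel=.12); st('down')
effector.close(f_grip=40); st('closed')
manip.servo_line((*manip.current_tool_pos()[:2],.095),vel=.12); st('lift')
p=manip.current_tool_pos(); print(p)
im=viewer.get_image('wrist'); cv2.imwrite('pics/w3.png',im[:,:,::-1])
E
```

```text
t5.07 g [-109.2 -325.9  130.6] F [ 0.7 -0.3  0.4] T [-0.15  0.11 -0.02] gap 91.6
down t5.92 g [-109.6 -326.9   46.8] F [-0.1  0.8 -0.5] T [-0.08  0.1   0.04] gap 91.4
closed t6.78 g [-110.4 -325.9   45.9] F [-1.8  0.8  1.7] T [ 0.02  0.26 -0.02] gap 39.7
lift t7.34 g [-110.7 -325.3   94.5] F [ 1.   1.  -6.7] T [-0.07  0.09  0.02] gap 40.1
[ 0.48225071 -0.35550331  0.09454379]
```

View pics/w3.png

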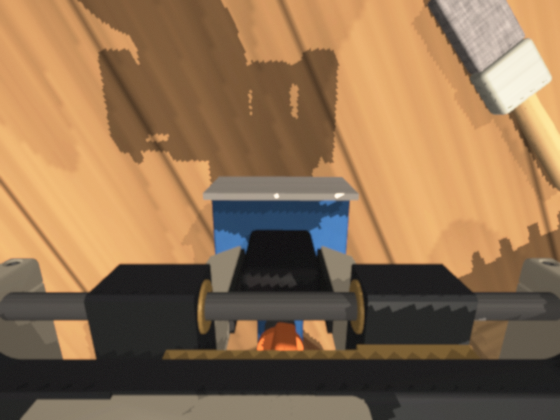

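Run:
```python
from h import *
c=viewer.get_calibration('wrist'); p=manip.current_tool_pos(); T=R.from_quat(manip.current_tcp_rot())
print(T.as_matrix().round(3).tolist())
im=cv2.imread('pics/w3.png'); cv2.imwrite('pics/w3z.png',cv2.resize(im[165:265,190:370],None,fx=4,fy=4,interpolation=cv2.INTER_CUBIC))
for n,u,v,dz in [('top L',206,197,.004),('top R',357,197,.004),('bot L',222,179,-.046),('bot R',345,179,-.046)]:
    print(n,(T.inv().apply(onz(c,u,v,p[2]+dz)-p)*1000).round(1))
```

```text
[[0.898, -0.439, -0.001], [-0.439, -0.898, 0.001], [-0.002, -0.0, -1.0]]
top L [-42.  -34.6  -3.9]
top R [ 45.1 -34.5  -4.1]
bot L [-41.7 -34.9  46.1]
bot R [ 48.  -34.8  45.9]
```

View pics/w3z.png

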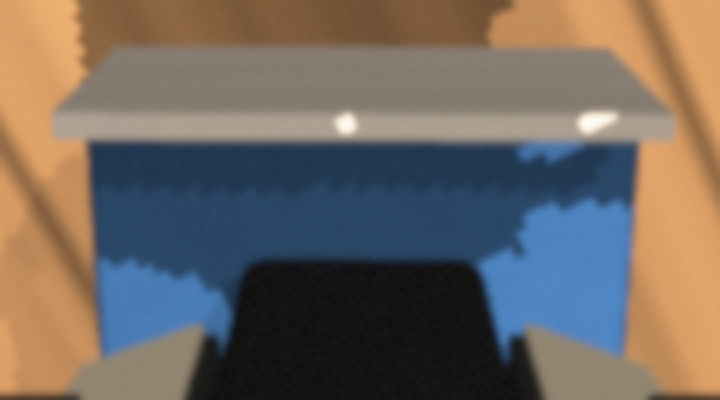

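Run:
```python
from h import *
import pickle
c=pickle.load(open('cal1.pkl','rb'))['w1']
def z1(u,v): return 165+(u+.5)/2.5-.5, 20+(v+.5)/2.5-.5
P=[((25,47),(-170,292,10)),((549,27),(150,292,10)),((523,551),(150,-50,10)),((89,568),(-170,-50,10)),
((463,470),(100,20,28)),((465,525),(100,-20,28)),((268,475),(-35,20,28)),((263,530),(-35,-20,28)),((463,450),(100,34,40)),((484,451),(114,34,40)),((484,547),(114,-34,40)),((466,547),(100,-34,40)),
((220,265),(-60,160,28.5)),((222,447),(-60,46,28.5)),((530,436),(140,46,28.5)),((533,255),(140,160,28.5))]
G=np.array([g for _,g in P],float)[:,:2]/1000; W=np.array([onz(c,*z1(*p),g[2]/1000) for p,g in P])[:,:2]
g0=G.mean(0);w0=W.mean(0); U,S,V=np.linalg.svd((G-g0).T@(W-w0)); M=(U@V).T; t=w0-M@g0
print(t,np.arctan2(M[1,0],M[0,0])); print((((M@G.T).T+t-W)@M*1000).round(1).tolist())
```

```text
[ 0.5796061  -0.02555773] 0.039602449733074946
[[-1.5, -0.3], [2.0, 1.2], [0.3, -0.3], [-0.8, 1.1], [-0.2, 0.4], [-2.7, 0.7], [-1.8, -1.1], [3.6, -0.9], [2.9, -3.2], [2.9, -1.9], [0.5, -1.2], [-1.1, -1.7], [-3.0, -1.1], [3.4, 3.8], [-4.5, 4.0], [-0.1, 0.4]]
```

```bash
sed -i 's/^GT=.*/GT=np.array([.5796,-.0257]); GTH=.037/' h.py
python3 - <<'E'
from h import *
xy=g2w(-118,1.2); o=down(GTH)
manip.move_pose((*xy,.085),o); st('above')
manip.servo_line((*xy,.060),ori=o,vel=.08); d0,f0=st('near')
z=.060
while z>.0515:
    z-=.001; manip.servo_line((*xy,z),ori=o,vel=.05); d,f=st(z)
    if f[2]-f0[2]>5: break
c=viewer.get_calibration('wrist'); im=viewer.get_image('wrist'); cv2.imwrite('pics/w4.png',im[:,:,::-1])
E
```

```text
above t8.63 g [-117.2   -0.6   85.3] F [ 0.4 -0.1 -5.7] T [-0.12  0.04  0.01] gap 39.6
near t9.10 g [-118.3    0.4   59.6] F [ 0.6  0.4 -6. ] T [-0.01  0.07 -0.03] gap 39.5
0.059 t9.35 g [-117.6    1.1   59.3] F [ 0.4 -0.3 -6. ] T [-0.04  0.1   0.01] gap 39.3
0.057999999999999996 t9.60 g [-118.     1.3   58.1] F [-0.3  0.1 -6.2] T [ 0.01  0.   -0.03] gap 40.1
0.056999999999999995 t9.85 g [-118.1    1.3   57. ] F [ 0.6  0.  -6.8] T [-0.01  0.05 -0.01] gap 39.7
0.055999999999999994 t10.10 g [-118.     1.2   56. ] F [ 0.4 -0.2 -5.5] T [-0.01  0.08 -0.03] gap 39.4
0.05499999999999999 t10.35 g [-118.     1.3   55.8] F [-4.8  0.9  5.9] T [-0.01  0.78 -0.  ] gap 40.0
```

View pics/w4.png

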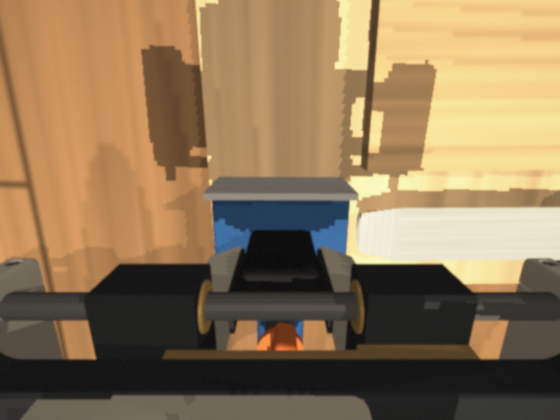

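Run:
```python
from h import *
c=viewer.get_calibration('wrist'); p=manip.current_tool_pos(); T=R.from_quat(manip.current_tcp_rot())
im=cv2.imread('pics/w4.png'); cv2.imwrite('pics/w4z.png',cv2.resize(im[165:275,200:560],None,fx=2.2,fy=4,interpolation=cv2.INTER_CUBIC))
g=cv2.cvtColor(im,cv2.COLOR_BGR2HSV)
for u in [420,460,500,540]:
    m=np.where(g[195:280,u,1]<45)[0]+195; a,b=m.min()-.5,m.max()+.5
    ya=[(T.inv().apply(onz(c,u,r,.028)-p)*1000).round(1)[:2] for r in (a,b)]
    print(u,a,b,ya,'mid y(-tool)',-(ya[0][1]+ya[1][1])/2)
for n,u,v,dz in [('top L',205,194,.004),('top R',356,194,.004)]: print(n,(T.inv().apply(onz(c,u,v,p[2]+dz)-p)*1000).round(1))
```

```text
420 208.5 279.5 [array([ 97. , -17.3]), array([104.3,  37.9])] mid y(-tool) -10.299999999999999
460 208.5 259.5 [array([124.6, -17.2]), array([131.2,  21.6])] mid y(-tool) -2.200000000000001
500 207.5 258.5 [array([152.1, -17.9]), array([160.1,  20.8])] mid y(-tool) -1.450000000000001
540 207.5 257.5 [array([179.7, -17.9]), array([189.,  20.])] mid y(-tool) -1.0500000000000007
top L [-42.6 -35.9  -4. ]
top R [ 44.2 -35.7  -4. ]
```

View pics/w4z.png

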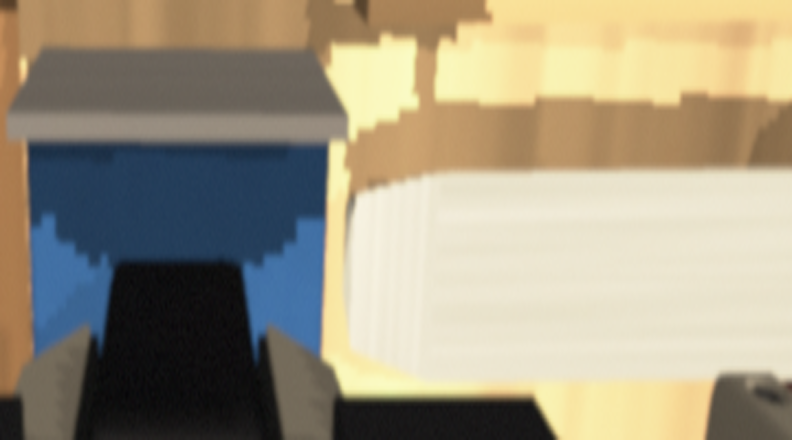

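Run:
```python
from h import *
o=down(.042)
for x in [-110,-100,-92,-84,-76,-68,-60,-50,-40]:
    xy=g2w(x,1.2); manip.servo_line((*xy,.0560),ori=o,vel=.05); d,f=st(x)
    if abs(f[0])>20 or abs(f[1])>15: break
c=viewer.get_calibration('wrist'); im=viewer.get_image('wrist'); cv2.imwrite('pics/w5.png',im[:,:,::-1])
```

```text
-110 t10.71 g [-109.7    1.1   56.2] F [ 0.7 -0.1 -6.7] T [-0.09 -0.04  0.04] gap 39.4
-100 t11.06 g [-107.8    1.3   56.4] F [-24.7   1.   32.1] T [-0.37  5.58  0.03] gap 40.1
```

View pics/w5.png

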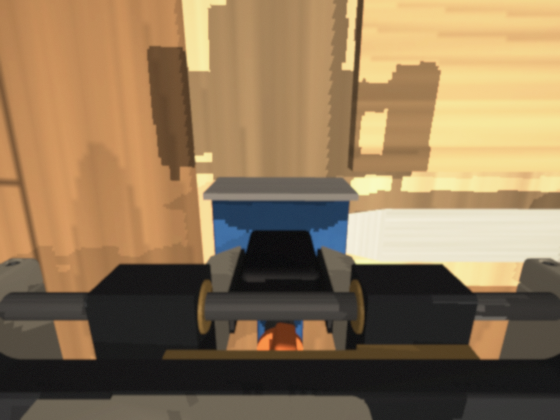

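Run:
```python
from h import *
st()
im=viewer.get_image('scene')[:,:,::-1]; c=viewer.get_calibration('scene'); u,v=proj(c,[.48,-.03,.03]).astype(int); print(u,v)
cv2.imwrite('pics/s5.png',cv2.resize(im[v-60:v+60,u-70:u+90],None,fx=5,fy=5,interpolation=cv2.INTER_CUBIC))
```

```text
t11.11 g [-107.8    1.3   56.3] F [-23.6   0.3  32.3] T [-0.35  5.51  0.01] gap 39.6
277 204
```

View pics/s5.png

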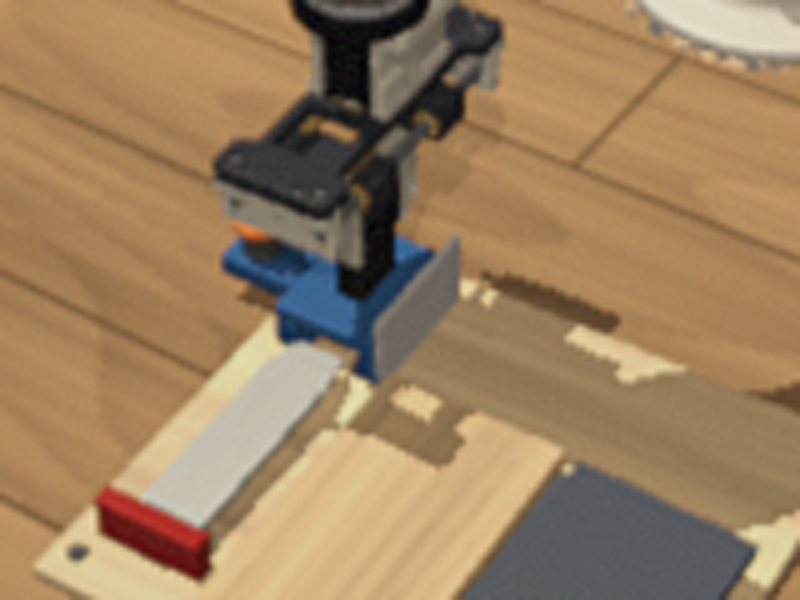

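Run:
```python
from h import *
o=down(.042)
manip.servo_line((*g2w(-113,1.2),.0565),ori=o,vel=.05); st('back')
manip.servo_line((*g2w(-113,1.2),.0575),ori=o,vel=.05); st('up')
for x in [-109,-106,-103,-100,-96,-92]:
    manip.servo_line((*g2w(x,1.2),.0575),ori=o,vel=.04); d,f=st(x)
    if abs(f[0])>10 or abs(f[1])>10 or abs(f[2]+6)>10: break
```

```text
back t11.57 g [-112.5    1.3   56.4] F [ 0.3 -0.4 -6.4] T [-0.04 -0.04 -0.03] gap 39.7
up t11.82 g [-112.5    1.2   57.5] F [-0.3 -0.6 -6.8] T [-0.03  0.06 -0.  ] gap 39.6
-109 t12.07 g [-108.3    1.2   57.5] F [-0.6 -0.  -5.1] T [-0.09  0.08  0.01] gap 39.8
-106 t12.32 g [-105.7    1.2   57.5] F [-0.5 -0.2 -5.6] T [-0.03  0.05 -0.01] gap 40.0
-103 t12.57 g [-102.6    1.2   57.6] F [-0.1  0.  -6.4] T [-0.07  0.07 -0.01] gap 39.6
-100 t12.82 g [-99.6   1.2  57.6] F [ 0.3  0.4 -6.3] T [-0.    0.07  0.  ] gap 39.9
-96 t13.07 g [-95.5   1.2  57.6] F [-0.3 -0.9 -5.9] T [-0.05  0.04 -0.01] gap 39.5
-92 t13.32 g [-91.5   1.2  57.5] F [ 0.6  0.2 -6.9] T [-0.04  0.04  0.01] gap 39.3
```

Run:
```python
from h import *
o=down(.042)
for x in [-86,-80,-75,-70,-65,-60,-50,-40]:
    manip.servo_line((*g2w(x,1.2),.057),ori=o,vel=.05); d,f=st(x)
    if abs(f[0])>12 or abs(f[1])>12 or abs(f[2]+6)>14: break
```

```text
-86 t13.58 g [-85.4   1.2  57.1] F [-0.3 -0.1 -5.9] T [-0.04  0.06  0.02] gap 39.4
-80 t13.85 g [-79.4   1.2  57.1] F [ 0.9  0.3 -6.7] T [-0.07  0.03  0.02] gap 39.6
-75 t14.10 g [-74.4   1.2  57.1] F [ 0.1 -0.5 -6.3] T [-0.06  0.06  0.04] gap 39.6
-70 t14.35 g [-69.4   1.2  57.1] F [-0.2  0.2 -6. ] T [ 0.01  0.05 -0.  ] gap 39.5
-65 t14.60 g [-64.4   1.2  57.1] F [-0.3  0.3 -6.5] T [ 0.01  0.1  -0.03] gap 39.7
-60 t14.85 g [-59.4   1.2  57.1] F [-0.6 -0.  -6.2] T [-0.    0.11 -0.08] gap 39.8
-50 t15.20 g [-49.4   1.2  57.1] F [-0.2 -0.1 -5.7] T [-0.03  0.06  0.  ] gap 39.7
-40 t15.55 g [-39.5   1.2  57. ] F [ 0.3 -0.2 -6. ] T [-0.04  0.1   0.01] gap 40.0
```

Entering freely with no lateral force. Continue to the stop.

Run:
```python
from h import *
o=down(.042)
ok=True
for x in [-25,-10,5,20,35,44,48,50,52,54,55,56,57,58,59,60]:
    manip.servo_line((*g2w(x,1.2),.0566),ori=o,vel=.07 if x<44 else .04); d,f=st(x)
    if abs(f[0])>12 or abs(f[1])>12 or abs(f[2]+6)>14: break
c=viewer.get_calibration('wrist'); im=viewer.get_image('wrist'); cv2.imwrite('pics/w6.png',im[:,:,::-1])
```

```text
-25 t15.92 g [-24.7   1.2  56.6] F [ 0.4 -0.5 -5.5] T [-0.06  0.12 -0.03] gap 39.7
-10 t16.28 g [-9.7  1.2 56.6] F [ 0.3 -0.2 -6.8] T [-0.06  0.09  0.  ] gap 39.9
5 t16.65 g [ 5.1  1.3 56.5] F [ 0.2  0.9 -6.7] T [-0.01  0.08  0.05] gap 39.8
20 t17.02 g [20.1  1.3 56.4] F [ 0.5 -0.1 -6.7] T [-0.03  0.03 -0.04] gap 39.9
35 t17.38 g [35.1  1.3 56.4] F [ 0.1  0.1 -6.5] T [-0.11  0.08 -0.01] gap 39.8
44 t17.76 g [44.1  1.2 56.5] F [-0.4 -0.4 -6.4] T [-0.08  0.09  0.  ] gap 39.6
48 t18.01 g [48.2  1.2 56.5] F [-0.6  0.1 -5.7] T [-0.03  0.09  0.  ] gap 40.1
50 t18.26 g [50.1  1.2 56.6] F [-0.2 -0.2 -6.1] T [-0.02  0.08 -0.02] gap 39.8
52 t18.51 g [52.2  1.2 56.6] F [-0.6 -1.1 -5.7] T [-0.08  0.07 -0.01] gap 39.9
54 t18.76 g [54.2  1.2 56.6] F [-0.4  0.2 -6.2] T [-0.03 -0.04  0.04] gap 39.6
55 t19.01 g [54.7  1.2 56.5] F [-0.8 -0.2 -6.2] T [-0.05  0.21 -0.05] gap 39.7
56 t19.26 g [54.9  1.1 56.4] F [-4.1 -0.4 -3. ] T [-0.12  1.15  0.15] gap 39.5
57 t19.51 g [54.9  1.1 56.2] F [-7.7 -0.1 -1.5] T [-0.1   1.77  0.18] gap 39.6
58 t19.76 g [55.   1.  56.3] F [-9.4  1.3  1.1] T [-0.11  2.31  0.22] gap 39.7
59 t20.01 g [55.1  1.  56.4] F [-12.4   0.    5. ] T [-0.18  2.82  0.27] gap 39.5
```

View pics/w6.png

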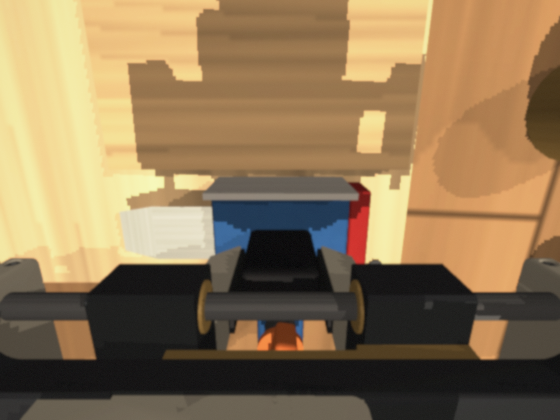

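Run:
```python
from h import *
o=down(.042)
manip.servo_line((*g2w(57.5,1.2),.0557),ori=o,vel=.04); st('seat')
effector.open_jaws(); st('open')
p=manip.current_tool_pos(); 
manip.servo_line((*g2w(55,1.2),.115),ori=o,vel=.2); st('up')
# view knob: camera must see y-75; tool -40 further
manip.move_pose((*g2w(55,-95),.16),o); st('view')
import pickle
c=viewer.get_calibration('wrist'); pickle.dump(c,open('c7.pkl','wb')); im=viewer.get_image('wrist'); cv2.imwrite('pics/w7.png',im[:,:,::-1])
```

```text
seat t20.31 g [55.   1.2 56.2] F [-11.5  -0.4   5.5] T [-0.17  2.47  0.26] gap 39.7
open t21.27 g [57.4  1.3 55.6] F [0.5 0.5 0.2] T [-0.16  0.09  0.02] gap 91.8
up t21.73 g [ 55.6   1.2 116. ] F [-0.4 -0.5 -0.4] T [-0.15  0.04  0.06] gap 91.9
view t22.23 g [ 54.1 -96.7 159.3] F [-0.3  1.1 -1. ] T [-0.08  0.01  0.02] gap 91.9
```

View pics/w7.png

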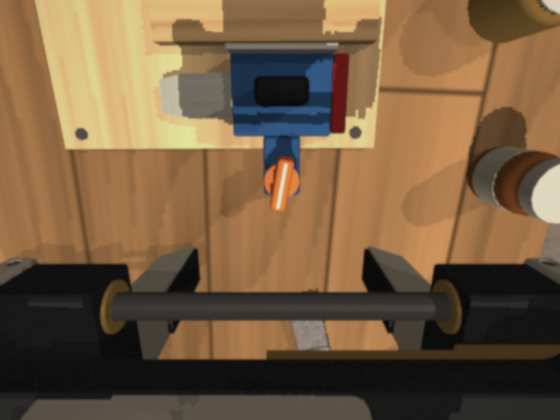

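```bash
cat > kn.py <<'E'
from h import *
TH=.040
def kpos(phi,s=16.,psi=-.2,ext=0.):
    P=s*np.array([np.sin(phi),np.cos(phi)])+(7+ext)*np.array([-np.cos(phi),np.sin(phi)])
    c,S=np.cos(psi),np.sin(psi); C=P-np.array([c*9.5+S*19, S*9.5-c*19])
    return g2w(55+C[0],-75+C[1])
E
python3 - <<'E'
from kn import *
import pickle
c=pickle.load(open('c7.pkl','rb'))
loc=lambda p: R.from_euler('z',-GTH).apply(p-np.r_[GT,0])*1000
print('knob ends',loc(onz(c,285,162,.079)).round(1),loc(onz(c,279,208,.079)).round(1))
best=None
q0=manip.current_q()
for k in (1,-1):
    o=down(k*np.pi/2-.2+TH); q=manip.solve_ik((*kpos(-.3),.10),o); print(k,None if q is None else q.round(2))
print(q0.round(2))
E
```

```text
knob ends [ 58.4 -55.   79. ] [ 53.4 -94.8  79. ]
1 [ 0.03  0.53  0.04  1.72 -0.03  0.89  1.5 ]
-1 [-0.46  0.64  0.73  1.74 -0.51  0.96 -1.26]
[-0.12  0.53  0.36  1.62 -0.21  1.03  0.35]
```

Run:
```python
from kn import *
o=down(np.pi/2-.2+TH)
effector.close(f_grip=20)
manip.move_pose((*kpos(-.3),.11),o); st('above')
manip.servo_line((*kpos(-.3),.062),ori=o,vel=.15); d,f0=st('dn')
if abs(f0[2])<4:
  for phi in np.arange(-.1,1.56,.15):
    manip.servo_line((*kpos(phi),.062),ori=o,vel=.06); d,f=st('%.2f'%phi)
    if np.linalg.norm(f)>20: break
im=viewer.get_image('top')[:,:,::-1]; cv2.imwrite('pics/t8.png',im)
```

```text
above t24.77 g [ 38.2 -41.8 110.2] F [-0.  -0.1 -0.4] T [-0.03 -0.01 -0.03] gap 0.5
dn t25.24 g [ 37.9 -41.4  61.8] F [-0.1 -0.5  0.4] T [ 0.04 -0.06 -0.03] gap 0.4
-0.10 t25.49 g [ 42.2 -39.   63.3] F [-0.1 -0.7 -0.3] T [ 0.02 -0.   -0.01] gap 0.7
0.05 t25.74 g [ 43.7 -38.   62.4] F [-0.   0.1 -0.1] T [-0.01  0.06  0.05] gap 0.7
0.20 t25.99 g [ 46.  -37.3  62. ] F [-0.4 -0.8 -0.9] T [-0.01 -0.03  0.01] gap 0.5
0.35 t26.24 g [ 48.6 -37.   62. ] F [ 0.  -0.3 -0.1] T [ 0.01 -0.03  0.01] gap 0.6
0.50 t26.49 g [ 51.2 -37.1  62. ] F [ 1.8 -0.6  0.2] T [ 0.01 -0.07  0.03] gap 0.4
0.65 t26.74 g [ 53.8 -37.6  62. ] F [-0.3 -0.2 -0.3] T [ 0.02  0.05 -0.05] gap 0.1
0.80 t26.99 g [ 56.2 -38.4  62. ] F [-0.7  0.5 -0.1] T [0.01 0.01 0.03] gap 0.8
0.95 t27.24 g [ 58.6 -39.6  62. ] F [-0.8  0.5 -0.1] T [ 0.01 -0.01  0.01] gap 0.3
1.10 t27.49 g [ 60.7 -41.2  62. ] F [-0.2 -0.4  0.5] T [-0.01 -0.04  0.03] gap 0.3
1.25 t27.74 g [ 62.6 -43.1  62. ] F [ 0.3 -0.4  0.2] T [-0.05 -0.01 -0.  ] gap 0.1
1.40 t27.99 g [ 64.1 -45.2  62. ] F [-1.1  0.2 -0.2] T [0.01 0.01 0.05] gap 0.4
1.55 t28.24 g [ 65.4 -47.5  62. ] F [-0.7  0.1  0.3] T [-0.   -0.    0.01] gap 0.4
```

```bash
cat > kn.py <<'E'
from h import *
TH=.040; B=9.; A=9.5
def kpos(phi,s=16.,psi=-.2,ext=0.):
    P=s*np.array([np.sin(phi),np.cos(phi)])+(7+ext)*np.array([-np.cos(phi),np.sin(phi)])
    c,S=np.cos(psi),np.sin(psi); C=P-np.array([c*A+S*B, S*A-c*B])
    return g2w(55+C[0],-75+C[1])
E
python3 - <<'E'
from kn import *
o=down(np.pi/2-.2+TH)
p=manip.current_tool_pos()
manip.servo_line((*p[:2],.10),ori=o,vel=.2)
manip.servo_line((*kpos(-.45),.10),ori=o,vel=.15)
manip.servo_line((*kpos(-.45),.062),ori=o,vel=.15); d,f0=st('dn')
if abs(f0[2])<4:
  for phi in np.arange(-.2,1.56,.15):
    manip.servo_line((*kpos(phi),.062),ori=o,vel=.06); d,f=st('%.2f'%phi)
    if np.linalg.norm(f)>20: break
E
```

```text
dn t29.39 g [ 33.9 -52.5  61.1] F [ 0.1  0.1 -0.6] T [-0.04 -0.05  0.  ] gap 0.1
-0.20 t29.64 g [ 38.8 -49.5  63.1] F [ 0.4 -0.7  0.5] T [ 0.05  0.03 -0.03] gap 0.7
-0.05 t29.89 g [ 40.1 -48.5  62.4] F [-0.5  1.  -0. ] T [ 0.04 -0.01  0.03] gap 0.6
0.10 t30.14 g [ 42.3 -47.6  62. ] F [-0.5 -0.2 -0.6] T [ 0.05 -0.    0.04] gap 0.6
0.25 t30.39 g [ 44.8 -47.   62. ] F [-0.5  0.2  0.4] T [ 0.03 -0.04  0.02] gap 0.8
0.40 t30.64 g [ 47.5 -46.8  62. ] F [-0.  -0.   0.3] T [-0.05  0.01  0.05] gap 0.5
0.55 t30.89 g [ 50.1 -47.   62. ] F [ 0.7 -0.3 -0.5] T [ 0.03 -0.   -0.04] gap 0.7
0.70 t31.14 g [ 52.6 -47.6  62. ] F [ 1.  -0.4  0.9] T [ 0.01  0.02 -0.01] gap 0.5
0.85 t31.39 g [ 55.1 -48.6  62. ] F [-0.1 -0.4 -0.7] T [0.02 0.01 0.03] gap 0.4
1.00 t31.64 g [ 57.3 -49.9  62. ] F [-0.4 -0.7  0.5] T [0.04 0.02 0.03] gap 0.7
1.15 t31.89 g [ 59.3 -51.6  62. ] F [-0.  -0.  -0.1] T [-0.02  0.02 -0.01] gap 0.7
1.30 t32.14 g [ 61.1 -53.5  62. ] F [0.1 0.1 0.5] T [-0.03 -0.02  0.01] gap 0.5
1.45 t32.39 g [ 62.6 -55.7  62. ] F [-0.2 -0.4  0. ] T [ 0.   -0.01 -0.05] gap 0.2
```

Run:
```python
from kn import *
st()
c=viewer.get_calibration('scene'); im=viewer.get_image('scene')[:,:,::-1]; u,v=proj(c,[.63,-.08,.07]).astype(int)
cv2.imwrite('pics/s9.png',cv2.resize(im[v-45:v+45,u-50:u+70],None,fx=6,fy=6,interpolation=cv2.INTER_CUBIC))
im=viewer.get_image('wrist')[:,:,::-1]; cv2.imwrite('pics/w9.png',im)
```

```text
t32.39 g [ 62.6 -55.7  62. ] F [-0.2 -0.4  0. ] T [ 0.   -0.01 -0.05] gap 0.2
```

View pics/s9.png

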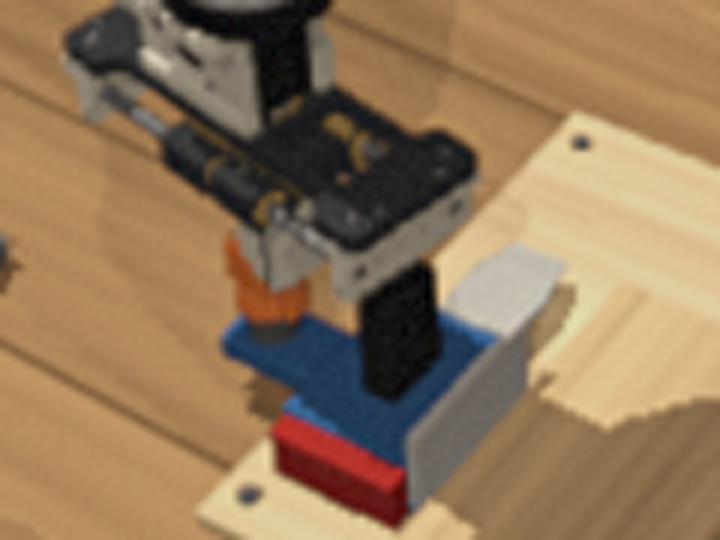

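View pics/w9.png

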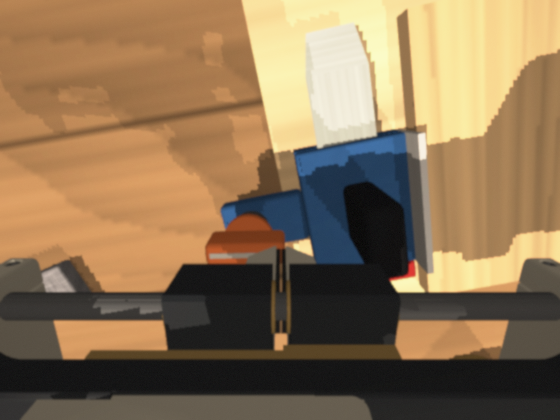

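Run:
```python
from kn import *
c=viewer.get_calibration('wrist'); im=cv2.imread('pics/w9.png')
print('tcp',proj(c,manip.current_tool_pos()))
for x,y,z in [(58.7,-52.3,79),(51.3,-97.7,79),(55,-75,79),(55,-95,32),(43,-95,32),(67,-95,32)]:
    print((x,y,z),proj(c,np.r_[g2w(x,y),z/1000]).round())
cv2.imwrite('pics/w9z.png',cv2.resize(im[180:320,190:340],None,fx=5,fy=4.2,interpolation=cv2.INTER_CUBIC))
```

```text
tcp [281.38565147 247.8223542 ]
(58.7, -52.3, 79) [286. 253.]
(51.3, -97.7, 79) [204. 256.]
(55, -75, 79) [245. 255.]
(55, -95, 32) [225. 231.]
(43, -95, 32) [221. 215.]
(67, -95, 32) [229. 246.]
```

View pics/w9z.png

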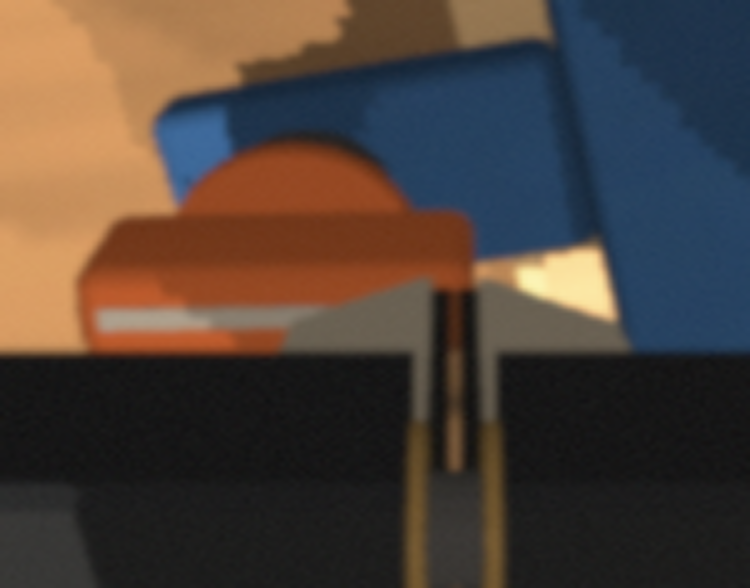

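Run:
```python
from kn import *
o=down(np.pi/2-.2+TH)
p=manip.current_tool_pos()
for z in [.058,.055,.052]:
    manip.servo_line((*p[:2],z),ori=o,vel=.04); d,f=st(z)
    if abs(f[2])>4: break
im=viewer.get_image('wrist')[:,:,::-1]; cv2.imwrite('pics/w10.png',cv2.resize(im[180:320,190:340],None,fx=5,fy=4.2,interpolation=cv2.INTER_CUBIC))
```

```text
0.058 t32.74 g [ 63.4 -55.6  58.9] F [-0.5 -0.   4.9] T [0.06 0.17 0.03] gap 0.4
```

View pics/w10.png

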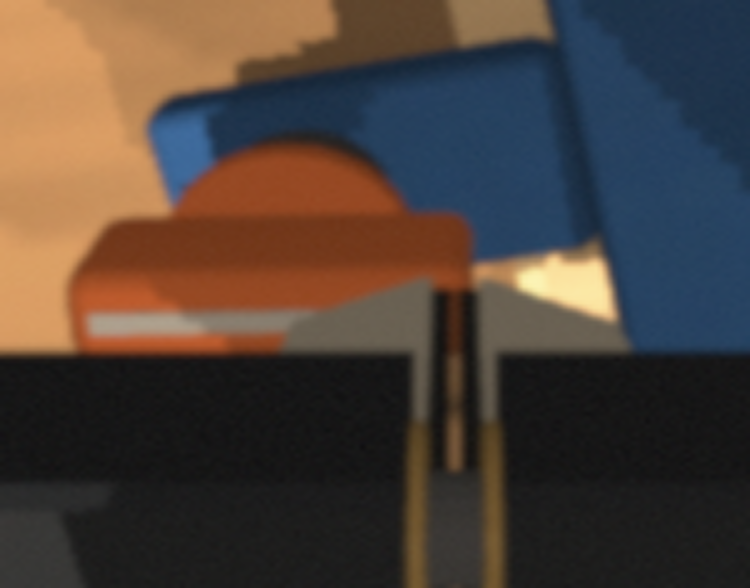

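Run:
```python
from kn import *
import pickle
c7=pickle.load(open('c7.pkl','rb')); c=viewer.get_calibration('wrist')
print(R.from_quat(manip.current_tcp_rot()).as_matrix().round(3).tolist(), manip.current_tool_pos(), c['eye'])
def tri(a,b):
    A=[];B=[]
    for e,d in (a,b):
        d=d/np.linalg.norm(d); M=np.eye(3)-np.outer(d,d); A.append(M);B.append(M@e)
    p=np.linalg.lstsq(np.vstack(A),np.hstack(B),rcond=None)[0]
    return (R.from_euler('z',-GTH).apply(p-np.r_[GT,0])*1000).round(1),[round(1000*np.linalg.norm(np.cross(p-e,d))/np.linalg.norm(d),1) for e,d in (a,b)]
# w10 zoom
zz=lambda u,v:(190+(u+.5)/5-.5,180+(v+.5)/4.2-.5)
print('line -y end',tri(ray(c7,279,208),ray(c,*zz(88,323))))
im=cv2.imread('pics/w7.png'); cv2.imwrite('pics/w7z.png',cv2.resize(im[30:220,210:370],None,fx=4,fy=3,interpolation=cv2.INTER_CUBIC))
for x,y,z in [(43,-95,32),(67,-95,32),(10,-36,41),(10,36,41),(45,-10,100),(45,10,100),(100,38,60),(10,38,60)]: print((x,y,z),proj(c7,np.r_[g2w(x,y),z/1000]).round(), proj(c,np.r_[g2w(x,y),z/1000]).round())
```

```text
[[0.159, 0.987, 0.002], [0.987, -0.159, -0.0], [0.0, 0.002, -1.0]] [ 0.64499472 -0.07881591  0.05894031] [ 0.5660901  -0.06634133  0.23638023]
line -y end (array([ 53.4, -96.4,  74.7]), [np.float64(0.3), np.float64(0.3)])
(43, -95, 32) [269. 195.] [220. 216.]
(67, -95, 32) [293. 195.] [228. 247.]
(10, -36, 41) [232. 135.] [295. 153.]
(10, 36, 41) [229.  49.] [412. 130.]
(45, -10, 100) [267. 104.] [369. 231.]
(45, 10, 100) [267.  74.] [412. 223.]
(100, 38, 60) [337.  42.] [437. 274.]
(10, 38, 60) [225.  42.] [429. 131.]
```

View pics/w7z.png

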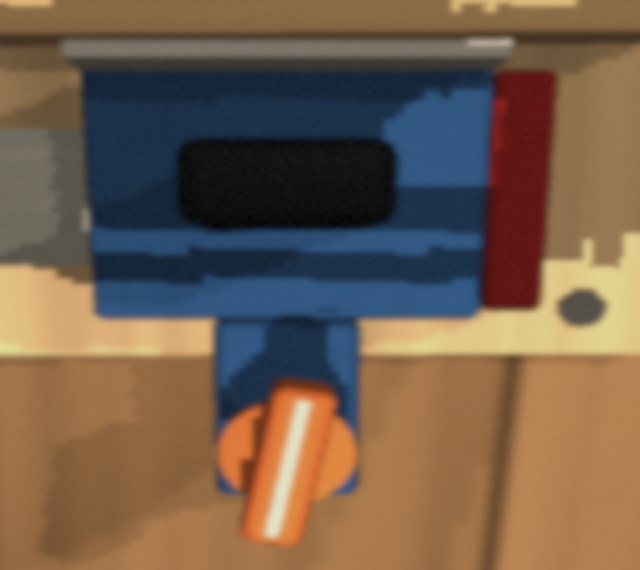

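```bash
sed -i 's/B=9./B=11./' kn.py
python3 - <<'E'
from kn import *
print(manip.grip_depth)
o=down(np.pi/2-.2+TH)
p=manip.current_tool_pos()
manip.servo_line((*p[:2],.09),ori=o,vel=.2)
manip.servo_line((*kpos(-.5),.09),ori=o,vel=.2)
manip.servo_line((*kpos(-.5),.042),ori=o,vel=.15); d,f0=st('dn')
if abs(f0[2])<4:
  for phi in np.arange(-.2,1.75,.2):
    manip.servo_line((*kpos(phi),.042),ori=o,vel=.06); d,f=st('%.2f'%phi)
    if np.linalg.norm(f)>18: break
im=viewer.get_image('wrist')[:,:,::-1]; cv2.imwrite('pics/w11.png',im)
E
```

```text
0.0188
dn t33.87 g [ 34.1 -51.6  41.4] F [ 0.5 -0.5 -0.1] T [ 0.02 -0.03  0.03] gap 0.2
-0.20 t34.12 g [ 39.3 -47.5  43.2] F [-0.6 -0.3 -0.3] T [-0.01 -0.04 -0.03] gap 0.8
0.00 t34.37 g [ 41.3 -46.2  42.4] F [ 0.1 -0.2 -0.3] T [ 0.01 -0.01 -0.  ] gap 0.3
0.20 t34.62 g [ 43.2 -45.7  41.7] F [-4.6 -0.6  1.4] T [-0.29  0.9  -0.03] gap 0.2
0.40 t34.87 g [ 45.  -45.6  41.4] F [-7.8 -2.1  4.8] T [-0.4   1.62 -0.13] gap 0.7
0.60 t35.12 g [ 47.7 -45.1  41.2] F [-8.7  0.1  5.4] T [-0.15  1.92 -0.18] gap 0.9
0.80 t35.37 g [ 50.9 -45.2  41.1] F [-9.3  1.6  6.3] T [ 0.18  1.96 -0.12] gap 0.6
1.00 t35.62 g [ 54.1 -45.6  40.9] F [-8.9  2.6  3. ] T [ 0.57  1.84 -0.16] gap 0.3
1.20 t35.87 g [ 57.1 -46.8  40.8] F [-7.3  4.3  2.7] T [ 0.82  1.66 -0.1 ] gap 0.7
1.40 t36.12 g [ 59.7 -48.6  40.7] F [-7.1  5.9  1.9] T [ 1.14  1.46 -0.13] gap 0.4
1.60 t36.37 g [ 61.5 -50.3  40.6] F [-6.3  7.4  1.3] T [ 1.6   1.46 -0.06] gap 0.2
```

View pics/w11.png

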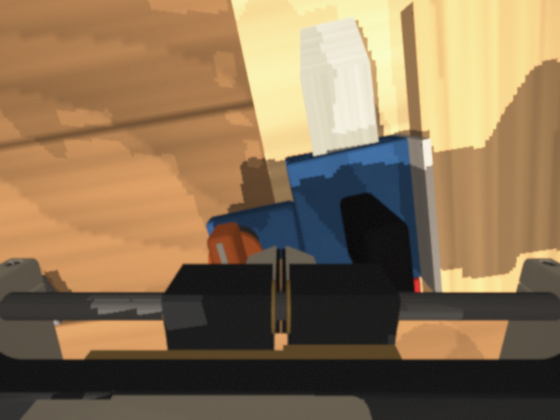

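Run:
```python
from kn import *
o=down(np.pi/2-.2+TH)
# continue: keep x ~ moving to +x slightly then press -y
p=kpos(1.6)
for dx,dy in [(1,-3),(2,-6),(2.5,-9),(2.5,-12),(2.5,-14),(2.5,-16),(2.5,-18),(2.5,-20)]:
    q=p+R.from_euler('z',GTH).apply([dx,dy,0])[:2]/1000
    manip.servo_line((*q,.042),ori=o,vel=.06); d,f=st((dx,dy))
    if f[1]>16: break
im=viewer.get_image('wrist')[:,:,::-1]; cv2.imwrite('pics/w12.png',im)
```

```text
(1, -3) t36.67 g [ 61.4 -50.7  40.4] F [-9.1 12.7  4.2] T [ 2.44  2.08 -0.12] gap 0.2
(2, -6) t36.92 g [ 61.4 -50.9  40.3] F [-12.2  16.8   7.4] T [ 3.24  2.74 -0.16] gap 0.3
```

View pics/w12.png

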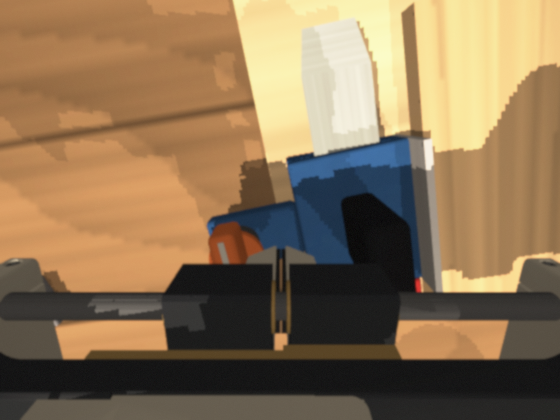

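Run:
```python
from kn import *
import pickle
o=down(np.pi/2-.2+TH)
p=manip.current_tool_pos()
q=p[:2]+R.from_euler('z',GTH).apply([-3,6,0])[:2]/1000
manip.servo_line((*q,.042),ori=o,vel=.1)
manip.servo_line((*q,.115),ori=o,vel=.25); st('up')
manip.move_pose((*g2w(85,-55),.14),o); st('v')
c=viewer.get_calibration('wrist'); pickle.dump(c,open('c13.pkl','wb')); im=viewer.get_image('wrist')[:,:,::-1]; cv2.imwrite('pics/w13.png',im)
```

```text
up t37.74 g [ 60.1 -46.8 117. ] F [-0.   0.7 -0.3] T [-0.03  0.04 -0.05] gap 0.6
v t38.02 g [ 86.  -56.5 140. ] F [-1.  -0.3  0.2] T [ 0.01 -0.02 -0.01] gap 0.8
```

View pics/w13.png

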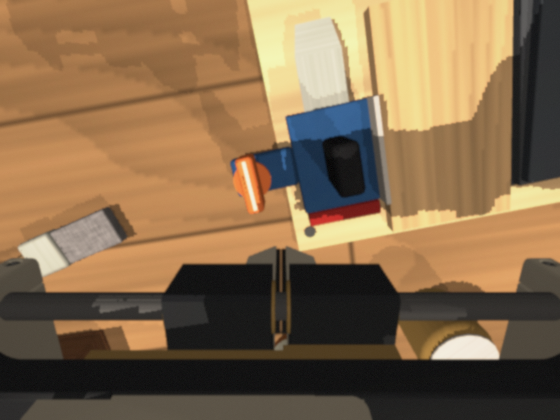

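Run:
```python
from kn import *
import pickle
c=pickle.load(open('c13.pkl','rb'))
im=cv2.imread('pics/w13.png'); cv2.imwrite('pics/w13z.png',cv2.resize(im[80:230,220:400],None,fx=4,fy=4,interpolation=cv2.INTER_CUBIC))
roi=im[150:222,225:275].astype(int); m=((roi.min(2)>165)&(roi.max(2)-roi.min(2)<70)).astype(np.uint8)
n,l,s,ce=cv2.connectedComponentsWithStats(m); print(s[1:])
k=1+np.argmax(s[1:,4]); v,u=np.where(l==k)
W=np.array([R.from_euler('z',-GTH).apply(onz(c,a+225,b+150,.079)-np.r_[GT,0])*1000 for a,b in zip(u,v)])[:,:2]
U,S,V=np.linalg.svd(W-W.mean(0)); print(W.mean(0),V[0],np.degrees(np.arctan2(V[0][1],V[0][0])), np.ptp((W-W.mean(0))@V[0]))
def L(u,v,z): return (R.from_euler('z',-GTH).apply(onz(c,220+(u+.5)/4-.5,80+(v+.5)/4-.5,z)-np.r_[GT,0])*1000).round(1)
```

```text
[[ 17  12  15  48 173]]
[ 55.72232414 -76.23022792] [0.99986249 0.01658313] 0.9501868725095333 38.89018202332266
```

View pics/w13z.png

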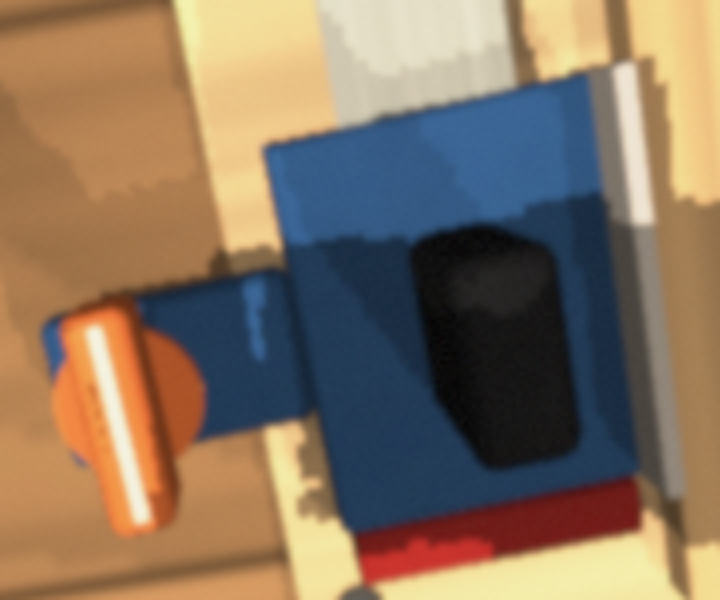

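Run:
```python
from h import *
o=down(.04)
effector.open_jaws()
for k in (0,np.pi):
    q=manip.solve_ik((*g2w(37,297),.12),down(.04+k)); print(k,None if q is None else q.round(2))
    q=manip.solve_ik((*g2w(37,150),.02),down(.04+k)); print(k,None if q is None else q.round(2))
manip.move_pose((*g2w(37,299),.12),o); st('a')
manip.servo_line((*g2w(37,299),.05),ori=o,vel=.2); st('b')
for z in [.040,.034,.030,.026,.022,.018,.014,.011]:
    manip.servo_line((*g2w(37,299),z),ori=o,vel=.06); d,f=st(z)
    if abs(f[2])>3: break
im=viewer.get_image('wrist')[:,:,::-1]; cv2.imwrite('pics/w14.png',im)
im=viewer.get_image('scene')[:,:,::-1]; c=viewer.get_calibration('scene'); u,v=proj(c,np.r_[g2w(37,285),.03]).astype(int)
cv2.imwrite('pics/s14.png',cv2.resize(im[v-60:v+60,u-80:u+80],None,fx=5,fy=5,interpolation=cv2.INTER_CUBIC))
```

```text
0 [-0.67  0.59  0.29  1.6  -0.19  0.97 -0.28]
0 [-0.46  0.66  0.3   1.76 -0.26  0.76  0.01]
3.141592653589793 [-0.18  0.61 -0.4   1.59  0.27  1.    2.52]
3.141592653589793 [ 0.36  0.84 -0.87  1.73  0.77  0.95  2.36]
a t41.10 g [ 37.5 297.8 120.1] F [-0.5 -0.5 -0.2] T [-0.11  0.06 -0.01] gap 91.7
b t41.60 g [ 37.4 298.1  50. ] F [0.7 0.4 0.6] T [-0.11  0.05 -0.05] gap 91.5
0.04 t41.92 g [ 37.2 299.1  40.4] F [-0.2 -0.5  0.4] T [-0.1   0.05 -0.  ] gap 91.9
0.034 t42.17 g [ 36.6 299.   33.7] F [ 0.   0.3 -0.4] T [-0.12  0.02 -0.04] gap 91.7
0.03 t42.42 g [ 36.7 298.9  29.6] F [-0.4 -1.5 -0.4] T [-0.14  0.06 -0.04] gap 91.7
0.026 t42.67 g [ 36.7 298.9  25.6] F [ 0.5 -0.3  0.4] T [-0.04  0.07 -0.03] gap 91.6
0.022 t42.92 g [ 36.7 298.9  21.6] F [-0.   0.3 -0. ] T [-0.06  0.    0.  ] gap 91.7
0.018 t43.17 g [ 36.7 298.9  17.6] F [-0.2 -0.9  0.1] T [-0.13 -0.01  0.01] gap 91.7
0.014 t43.42 g [ 36.7 298.9  13.6] F [ 0.2 -0.3 -0.2] T [-0.08  0.04  0.04] gap 92.0
0.011 t43.67 g [ 36.8 298.9  10.7] F [0.3 0.2 0.1] T [-0.1   0.04 -0.03] gap 91.7
```

View pics/w14.png

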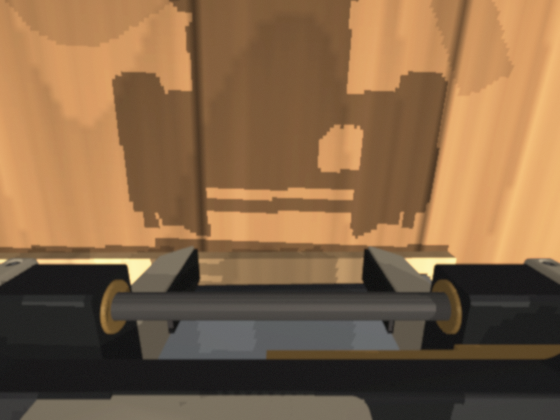

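View pics/s14.png

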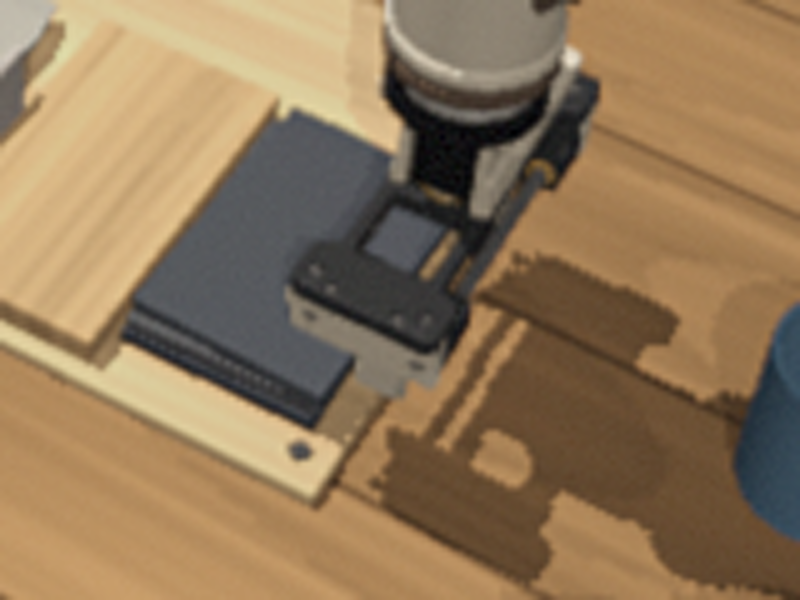

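Run:
```python
from h import *
c=viewer.get_calibration('scene'); u0,v0=proj(c,np.r_[g2w(37,285),.03]).astype(int)
p=manip.current_tool_pos(); T=R.from_quat(manip.current_tcp_rot())
for x in (46,65):
  for y in (-9.5,9.5):
    for z in (0,-20): 
        q=proj(c,p+T.apply(np.array([x,y,z])/1000)); print(x,y,z,((q[0]-u0+80)*5,(q[1]-v0+60)*5))
o=down(.04)
for z in [.006,.001,-.004,-.009]:
    manip.servo_line((*g2w(37,299),z),ori=o,vel=.06); d,f=st(z)
    if abs(f[2])>3: break
```

```text
46 -9.5 0 (np.float64(399.59712094242803), np.float64(411.86306753721794))
46 -9.5 -20 (np.float64(403.2110005392363), np.float64(387.5538130513769))
46 9.5 0 (np.float64(365.04461444608154), np.float64(395.12493276338404))
46 9.5 -20 (np.float64(368.2024268002789), np.float64(370.7713404774813))
65 -9.5 0 (np.float64(382.1805653557007), np.float64(439.27453674807424))
65 -9.5 -20 (np.float64(385.61129687095075), np.float64(415.05673838674795))
65 9.5 0 (np.float64(347.38769491435363), np.float64(422.1775486517498))
65 9.5 -20 (np.float64(350.3557927051912), np.float64(397.9097915740505))
0.006 t44.02 g [ 36.5 298.8   5.5] F [ 0.3 -0.3 -0.9] T [-0.15  0.03  0.01] gap 91.9
0.001 t44.27 g [ 36.6 298.8   0.5] F [-0.1  0.1 -0.4] T [-0.09  0.06 -0.04] gap 91.8
-0.004 t44.52 g [ 36.6 298.8  -4.5] F [ 0.4  0.2 -0.2] T [-0.09  0.04 -0.  ] gap 91.7
-0.009 t44.77 g [ 36.7 298.9  -9.4] F [ 0.4 -0.5 -0.2] T [-0.15  0.09  0.01] gap 91.9
```

Run:
```python
from h import *
o=down(.04)
for z in [-.014,-.017,-.019,-.021]:
    manip.servo_line((*g2w(37,299),z),ori=o,vel=.06); d,f=st(z)
    if abs(f[2])>3: break
```

```text
-0.014 t45.02 g [ 37.5 299.2 -10.8] F [-7.5 -2.4 21.6] T [-0.95  1.72 -0.04] gap 92.0
```

Run:
```python
from h import *
o=down(.04)
manip.servo_line((*g2w(37,299),.0138),ori=o,vel=.1); st('up')
for y in [290,284,278,265,250,235,220,205,190,180,172]:
    manip.servo_line((*g2w(37,y),.0138),ori=o,vel=.07); d,f=st(y)
    if abs(f[1])>12 or abs(f[2])>8: break
im=viewer.get_image('wrist')[:,:,::-1]; cv2.imwrite('pics/w15.png',im)
im=viewer.get_image('scene')[:,:,::-1]; c=viewer.get_calibration('scene'); u,v=proj(c,np.r_[g2w(37,150),.03]).astype(int)
cv2.imwrite('pics/s15.png',cv2.resize(im[v-60:v+60,u-80:u+80],None,fx=5,fy=5,interpolation=cv2.INTER_CUBIC))
```

```text
up t45.44 g [ 37.7 299.3  14.5] F [ 0.5 -0.3 -0.7] T [-0.11  0.06  0.03] gap 92.1
290 t45.72 g [ 36.6 288.8  13.1] F [-0.   0.5 -0.6] T [-0.06  0.05  0.04] gap 91.6
284 t45.97 g [ 37.  282.8  13.5] F [ 0.1 -0.7 -0.1] T [-0.08  0.04 -0.04] gap 91.7
278 t46.22 g [ 37.1 277.   13.8] F [ 0.4 -0.1  0. ] T [-0.11  0.03 -0.05] gap 91.8
265 t46.55 g [ 37.2 263.4  13.9] F [0.9 0.8 0.2] T [-0.11  0.02  0.02] gap 91.8
250 t46.92 g [ 37.2 248.4  13.8] F [ 0.4  0.2 -0.4] T [-0.1   0.05 -0.03] gap 91.7
235 t47.28 g [ 37.2 233.5  13.8] F [ 0.1 -0.4 -0.6] T [-0.13  0.03 -0.03] gap 91.9
220 t47.65 g [ 37.1 218.4  13.7] F [ 0.3 -0.1  0.4] T [-0.1   0.02  0.01] gap 92.1
205 t48.02 g [ 37.1 203.6  13.8] F [ 0.9  0.2 -1.1] T [-0.1   0.03  0.04] gap 92.2
190 t48.38 g [ 37.1 188.6  13.9] F [-0.2  0.4  0.7] T [-0.09  0.05 -0.01] gap 91.6
180 t48.67 g [ 37.1 178.8  13.8] F [-0.3  0.2 -0.1] T [-0.15  0.09  0.  ] gap 91.4
172 t48.94 g [ 37.1 171.1  13.9] F [ 0.2 -0.4 -0.2] T [-0.2   0.01  0.02] gap 91.9
```

View pics/s15.png

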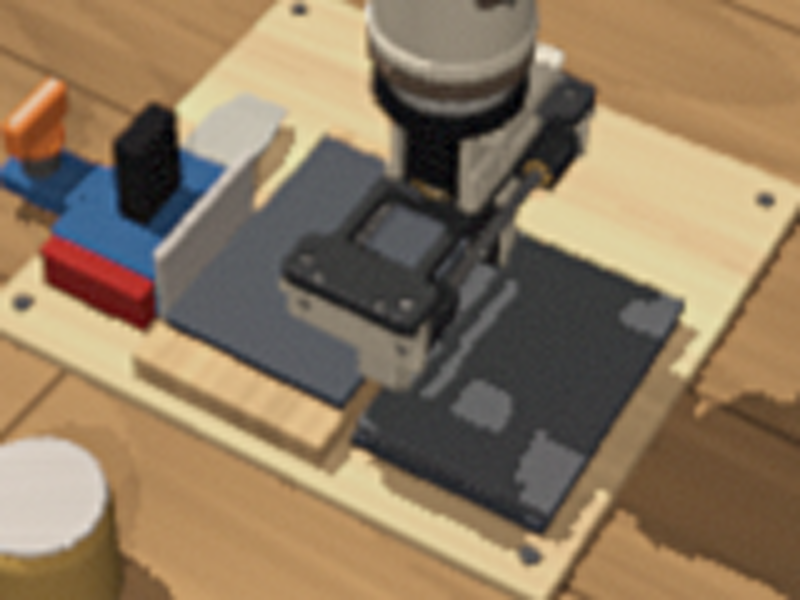

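Run:
```python
from h import *
o=down(.04)
y=169
while y>150:
    manip.servo_line((*g2w(37,y),.0138),ori=o,vel=.05); d,f=st(y)
    if f[1]>7 or abs(f[2])>8: break
    y-=2 if y>166 else 1.3
im=viewer.get_image('scene')[:,:,::-1]; c=viewer.get_calibration('scene'); u,v=proj(c,np.r_[g2w(37,110),.03]).astype(int)
cv2.imwrite('pics/s16.png',cv2.resize(im[v-60:v+60,u-80:u+80],None,fx=5,fy=5,interpolation=cv2.INTER_CUBIC))
```

```text
169 t49.29 g [ 37.  168.9  13.8] F [ 0.2  1.1 -0.7] T [ 0.03  0.06 -0.02] gap 91.9
167 t49.54 g [ 37.  167.3  13.8] F [ 0.2  1.1 -0.3] T [0.29 0.04 0.1 ] gap 92.0
165 t49.79 g [ 37.  164.9  13.8] F [ 0.2  2.4 -0.7] T [0.32 0.08 0.  ] gap 91.7
163.7 t50.04 g [ 37.  163.6  13.8] F [-1.6  2.1 -0.7] T [ 0.35  0.05 -0.03] gap 91.9
162.39999999999998 t50.29 g [ 37.  162.2  13.8] F [-0.5  2.8 -0.2] T [0.35 0.13 0.04] gap 92.0
161.09999999999997 t50.54 g [ 37.  160.9  13.8] F [-0.2  1.9 -0.7] T [0.3  0.05 0.02] gap 91.7
159.79999999999995 t50.79 g [ 37.  159.6  13.8] F [ 0.9  1.7 -0.1] T [0.33 0.09 0.01] gap 91.7
158.49999999999994 t51.04 g [ 37.  158.8  13.8] F [-0.3  2.7  0.6] T [0.58 0.07 0.06] gap 91.6
157.19999999999993 t51.29 g [ 37.  157.9  13.8] F [0.6 5.3 0.1] T [1.04 0.14 0.21] gap 91.8
155.89999999999992 t51.54 g [ 37.  157.5  13.8] F [ 0.4  6.3 -0.5] T [1.36 0.07 0.24] gap 92.2
154.5999999999999 t51.79 g [ 37.  157.4  13.9] F [-0.1  7.8 -0.4] T [1.81 0.1  0.16] gap 91.8
```

View pics/s16.png

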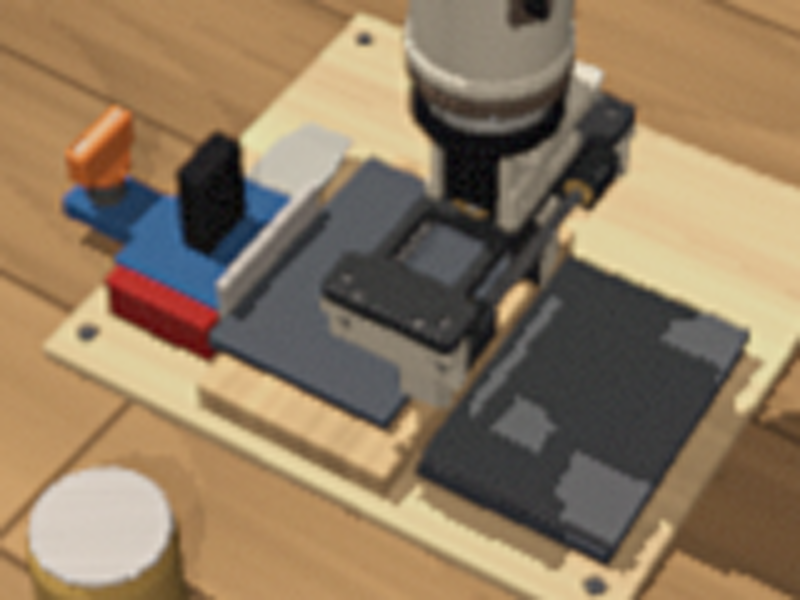

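Run:
```python
from h import *
import pickle
o=down(.04)
manip.servo_line((*g2w(37,166),.0145),ori=o,vel=.08); st()
manip.servo_line((*g2w(37,168),.13),ori=o,vel=.2)
manip.move_pose((*g2w(37,75),.26),o); st('v')
c=viewer.get_calibration('wrist'); pickle.dump(c,open('c17.pkl','wb'))
im=viewer.get_image('wrist')[:,:,::-1]; cv2.imwrite('pics/w17.png',im)
cv2.imwrite('pics/w17z.png',cv2.resize(im[:260,130:450],None,fx=2.4,fy=2.3,interpolation=cv2.INTER_CUBIC))
manip.move_pose((*g2w(37,0),.26),o)
c=viewer.get_calibration('wrist'); pickle.dump(c,open('c18.pkl','wb'))
im=viewer.get_image('wrist')[:,:,::-1]; cv2.imwrite('pics/w18.png',im); st()
```

```text
t52.13 g [ 37.  165.2  14.5] F [-0.2 -0.7 -0.3] T [-0.19  0.04 -0.04] gap 91.3
v t53.54 g [ 35.9  76.4 257.8] F [-0.7  1.7 -0.2] T [-0.07  0.09  0.  ] gap 91.8
 t54.04 g [ 36.2   1.7 257.7] F [ 0.1  1.1 -0.8] T [-0.08  0.06  0.02] gap 91.7
```

View pics/w17z.png

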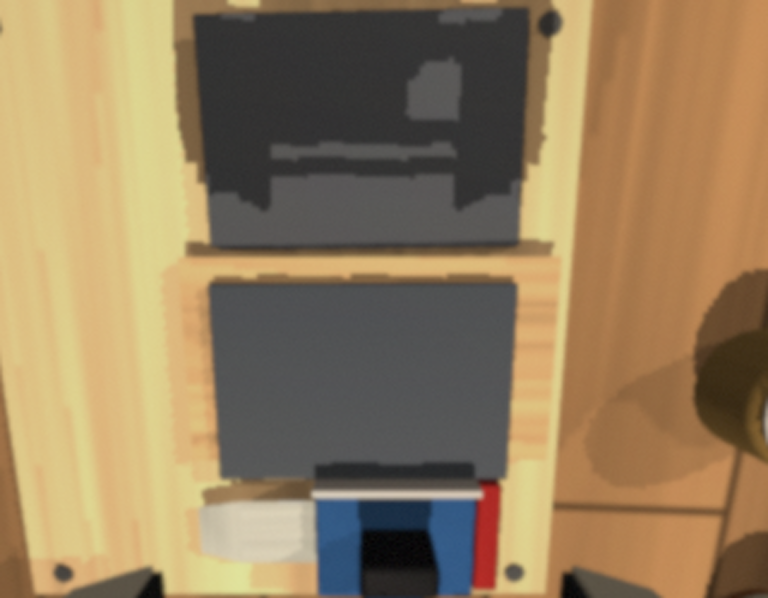

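View pics/w18.png

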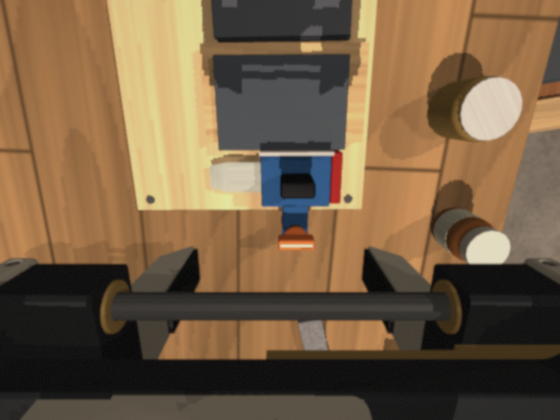

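Run:
```python
from h import *
import pickle
c=pickle.load(open('c17.pkl','rb'))
L=lambda u,v,z:(R.from_euler('z',-GTH).apply(onz(c,130+(u+.5)/2.4-.5,(v+.5)/2.3-.5,z)-np.r_[GT,0])*1000).round(1)[:2]
for n,u,v,z in [('sl tl',211,283,.0385),('tr',516,284,.0385),('br',507,478,.0385),('bl',219,478,.0385),('fence L',313,497,.06),('fence R',482,497,.06),('fence oL',313,488,.06),('fence oR',482,488,.06),('mid bl',212,247,.03),('mid br',519,244,.03)]: print(n,L(u,v,z))
```

```text
sl tl [-41.6 145.5]
tr [114.6 145.4]
br [116.5  37.2]
bl [-43.4  36.6]
fence L [10.2 32.3]
fence R [99.6 32.7]
fence oL [10.3 37.5]
fence oR [99.4 37.9]
mid bl [-41.7 163.9]
mid br [116.5 165.8]
```

Run:
```python
from h import *
st(); print(manip.hand_in()); print(manip.current_clock())
```

```text
t54.04 g [ 36.2   1.7 257.7] F [ 0.1  1.1 -0.8] T [-0.08  0.06  0.02] gap 91.7
the job is handed in; nothing more can be done
None
the job is handed in; nothing more can be done
```

I finished all three steps in the order asked and handed the job in at 54.0 s, with the gripper clear of everything. No verdict was reported.

**What I did**
- **Carriage:** I slid it onto the rail from the open end and pushed it against the red stop until the force reached about 12 N.
- **Knob:** I turned it clockwise with the closed fingers until it stopped moving.
- **Slate:** I pushed the top slate sideways with the open fingers until the force against the fence reached about 8 N.

**Last checks** (in the gauge's frame)
- **Carriage:** its fence spans x 10 to 99.5 mm, where home is 10 to 100, and the last picture shows it touching the red stop.
- **Knob:** its white line lay within about 1° of the rail right after turning, and the last picture still shows it along the rail.
- **Slate:** its near edge measured y 37 mm along its whole length, against the fence face at 37.5 to 38, so it is square and touching within measuring error. The bed and slate heights were not measured; I judged "flat" from the pictures.
- **Other slates:** the second slate's edge measured y 164 to 166 mm, against 165 before, so I saw no movement.
- **Bystanders:** I did not measure the hammer, mug, brush or offcut. I saw no contact with them.

**What went wrong or disagreed**
- **First insertion:** the carriage caught at the rail's nose with up to 32 N at the wrist. It went on freely once raised 1.5 mm.
- **Fingertip height:** contact showed the fingertips end about 20 mm above the stated tool point. My first two passes at the knob therefore went over it without turning it, and the next attempt pressed on top of it with about 5 N.
- **Probing for that height:** beside the stack I pressed the board's edge or the bench with about 22 N, then corrected the height before pushing the slate.

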